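Answer the refill tag and hold the can pusher at the fill line

TASK

One can lane has run empty and has a yellow refill tag on its hook: lift the tag off, put it in the grey tag box and let go of it, then take hold of that lane's spring pusher (black, with a blue pull tab), draw it back until its front face is level with the red fill line, and keep holding it there so that I can load the cans. Finish while holding the pusher, since it springs back if let go; leave the other lanes, the cans and the rest of the stock as they are.

Things in the scene. Friction and masses are not known exactly. Their poses are not given: they have to be found in the camera images.
- tag_center (a point): Yellow refill tag (loose rigid plastic, 30 g): flat upright plate 40 mm wide (y), 105 mm tall (z), 5 mm thick (x). This point is its centre, half-way up. A slot 26 mm wide and 32 mm tall goes through its thickness, from 12.5 to 44.5 mm above this point; below that it is solid. It starts hanging by the slot's top edge on lane a's hook, face square to the lane.
- tag: The same tag; origin at the middle of its bottom edge, 52.5 mm below its centre.
- hook (a point): Lane a's hook: 4 mm chrome wire on an upright post at the lane's rear (robot) end. From the post it runs 22 mm level along the lane's -x, then turns up 8 mm. This point: middle of the level part, on the wire's axis, 165 mm above the table. To take the tag off, lift it 10 to 26 mm, then move it at least 20 mm along the lane's -x. The other lanes have equal, empty hooks 72 mm to the side.
- lane_a: The empty lane that bears the tag, one of three equal lanes side by side, 72 mm apart, in any order: plastic tray 250 mm long (x), 66 mm wide (y), clear side walls 45 mm high, clear front stop 50 mm high at its +x end. Origin: centre of its underside, 30 mm above the table, on a chrome wire riser. x points along the lane to its front, away from the robot; z up.
- pusher_a: Lane a's spring pusher: black upright paddle 50 mm wide, 6 mm thick, blue pull tab on top. Origin on its flat front (+x) face, which touches the cans, on the lane's centre line, level with the lane's underside; axes as the lane. Starts at the front, face 115 mm ahead of the lane's centre; can be drawn 185 mm along the lane's -x. The spring pulls it forward with 6 to 7 N at all times.
- tab (a point): Blue pull tab of pusher a: 30 mm wide (y), 9 mm thick (x), front flush with the paddle's face, reaching from 119 to 169 mm above the table. This point is in the middle of its thickness and width, 148 mm above the table, 4.5 mm behind the face. The cans in the other lanes end 122 mm above the table.
- fill_line: Fill line of lane a: red tape 6 mm wide across the lane's floor and over both side walls. Origin on the middle of the tape, on the lane's centre line, at the level of the lane's underside; axes as the lane. It lies 115 to 168 mm behind the starting place of the pusher's front face.
- tag_box: Grey open plastic box with a yellow label that collects the tags: outside 170 mm (x) by 130 mm (y), 50 mm high, walls and floor 4 mm; fixed to the table. Origin at the centre of its underside. It stands to the left or the right of the lanes.
- box_floor (a point): Centre of that box's inner floor, 4 mm above the table; axes as the box.
- pusher_b: Pusher of a neighbouring lane that holds two cans, same shape as pusher a. To be left alone.
- pusher_c: Pusher of a neighbouring lane that holds one can, same shape as pusher a. To be left alone.
- jar: Jar with purple lid, 72 mm across, 115 mm tall, on the table beside the lanes; origin at its underside. To be left alone.
- crackers: Yellow cracker box 55 x 140 x 110 mm (high), on the table beside the lanes; origin at its underside. To be left alone.
- can_1: Can 54 mm across, 87 mm tall, standing in a neighbouring lane; origin at its underside. To be left alone.
- can_2: Can 54 mm across, 87 mm tall, standing in a neighbouring lane; origin at its underside. To be left alone.
- can_3: Can 54 mm across, 87 mm tall, standing in a neighbouring lane; origin at its underside. To be left alone.
- can_4: Can 54 mm across, 87 mm tall, standing in the cardboard carton (135 mm square, 45 mm high) at the other side of the lanes from the tag box; origin at its underside. To be left alone.
- can_5: Can 54 mm across, 87 mm tall, standing in the cardboard carton (135 mm square, 45 mm high) at the other side of the lanes from the tag box; origin at its underside. To be left alone.
- can_6: Can 54 mm across, 87 mm tall, standing in the cardboard carton (135 mm square, 45 mm high) at the other side of the lanes from the tag box; origin at its underside. To be left alone.
Things that resemble listed ones, but are neither listed nor needed, are in the scene too. Of the things like the tag, leave any that is purple; of the rest the larger one is meant. Leave any pink look-alike of the tag_box alone.

How it is judged (in metres and radians):
On the way, in this order (a step that is already met when the one before it is completed fails the run):
1. the tag is lifted off its hook: held by the fingers, clear of the lane (contact force between the fingers and tag above 0.3 N and contact force between tag and lane_a below 0.02 N and distance between tag_center and hook above 0.09 m), for 0.1 s.
2. the tag is in the tag box and released (x of tag_center in the frame of box_floor between -0.085 and 0.085 m and y of tag_center in the frame of box_floor between -0.065 and 0.065 m and z of tag_center in the frame of box_floor between -0.002 and 0.068 m and z of any of tag_center, tag in the frame of box_floor below 0.035 m and contact force between the fingers and tag below 0.05 N), for 0.2 s.
At the end, for the whole second after the job is handed in: The tag rests in the tag box (centre within its outline, at most 68 mm above the floor; centre or bottom edge under 35 mm), untouched by the fingers; the pusher's front face is within 8 mm of the red line's middle, still, held there by the fingers (over 2 N) (all of step 2 and linear speed of tag below 0.02 m/s and x of pusher_a in the frame of fill_line between -0.008 and 0.008 m and linear speed of pusher_a below 0.01 m/s and contact force between the fingers and pusher_a above 2 N); the arm keeps its last pose, push and grip.
It fails at once if a can, the jar or the cracker box is shifted more than 20 mm (distance of any of can_1, can_2, can_3, can_4, can_5, can_6, jar, crackers from where it was at the start of the episode above 0.02 m).
It fails at once if another lane's pusher is shifted more than 15 mm (distance of any of pusher_b, pusher_c from where it was at the start of the episode above 0.015 m).
It also fails if it takes over 51 s, if anything falls off the work surface, if the arm or the gripper's body presses on something with over 40 N, if the wrist force passes 120 N, or if a joint passes its speed limit or range.

ROBOT

A 6-joint arm with a two-finger parallel gripper is mounted at the origin on the work surface. World frame = base frame: x ahead of the robot, y to its left, z up, the work surface at z = 0. Lengths are in mm, angles in rad, forces in N, time in s.
With the tool pointing down it reaches from about 400 to 925 mm from the base axis. Payload 3.4 kg.
Tool frame: the origin (TCP) lies at the very end of the fingers, on their centre line; the grasp point (between the pads) lies 19 mm behind it (manip.pinch_z is the distance from the TCP to the grasp point, in mm); z points along the fingers, y is the line along which they close (so a half turn about z gives the same grasp; the last joint's range is limited). The gripper opens to 85 mm and grips with 20 to 120 N. Pads are 22 mm wide; open, the fingers measure 114 mm over their backs; the gripper's body (76 mm by 85 mm) begins 54 mm behind the grasp point. The pads swing forward as they close: fully open they stand 13 mm farther back than shut.
Start: joints at [1.206, 0.307, 1.506, -0, 1.328, -0.073], TCP at [165.437, 550.692, 231.305] pointing down, gripper open.
Joint ranges: [-3.12, 3.12], [-1.05, 2.28], [0.14, 2.33], [-1.42, 4.57], [0.1, 2.73], [-2.68, 2.68]. Speed limits (rad/s): [2.57, 2.57, 3.14, 3.14, 3.14, 3.14].

INTERFACE

Orientations are given as a 3x3 rotation matrix whose columns are the frame's x, y, z axes.
In Python, from rig import manip gives the robot as it stands. The module is installed in compiled form; this text tells all that it offers.
- The arm moves only by the tool carry_out, never from a script. Its argument "steps" is one flat list of numbers, 5 for each row, row after row: the closure in counts, from 0 (fully open) to 255 (shut), then the shift along the world's x, y, z in cm, then the turn about the world's z in rad. A call has 1 to 8 rows; each row shifts and turns the commanded pose from where the row before left it; what a row does not reach is not made up. A row lasts 1/8 s, in which the tool goes at most 62.5 mm and 10.7 degrees, less where a joint would pass 70% of its speed; a pose out of reach is approached as far as the arm can. A call with a gripper value outside its range is refused whole. The fingers move at their own pace and stop on an object; the grip force is fixed at half the most. Time passes only in rows, so rows that do not move let the fingers close. It gives the time, the measured TCP pose, the force, the opening and the grip force at its end, in the units of the state.
- manip.get_obs(): the state, without advancing time (a new reading comes with each control period).
- manip.grab_frame(name): name is "scene" or "top" or "wrist"; returns the picture (400x640x3 uint8, red, green, blue); there is no depth.
- manip.calibration(name): a dict with "K" (3x3 intrinsics, pixels), "rvec" (rotation vector, rad) and "tvec" (3), from world to camera coordinates, as OpenCV has them. Camera axes: x right, y down, z forward; pixel columns grow to the right and rows downward; lengths in mm; the calibration is good to about 2 mm. The wrist camera is an equidistant fisheye: a pixel r from the principal point sees the ray r / f radians off the axis. A picture is of the moment at which its call begins: read the wrist's pose just before it. calibration takes no time and is no camera call; for the wrist camera it gives the pose at the moment of the call.
- manip.close_job(): hands the job in; it is judged then, once.
Trained networks look in the newest picture that a camera, given by its name, has taken for a name from the list of things; names that differ only in an ending like _2 or _b are one class to them, and where a whole thing is asked for, a point or a joint stands for the part that bears it (a point fixed in the world has none). Each returns a list of dicts, best first, with "score" (0 to 1); they miss things now and then, are a little off and sometimes report something else, mostly with a low value. They report only what shows in the picture. A call takes as long as a camera call. They do not tell look-alikes from the thing itself.
- manip.search_frame(camera, name): "xyz" ([x, y, z] in mm, in world coordinates, good to about 4 mm: the middle of the surface that is visible of it).
- manip.trace(camera, name): "region" (400x640 bool, what is visible of it).
The state is a dict: "time_s": time; "joint_pos": joint angles; "joint_vel": joint speeds; "tau": joint torques, N m; "tool_pos": TCP position; "ee_rot": TCP orientation; "ft_force": force on the tool from outside, world axes, zero at the start; "wrist_torque": the same for the moment, N m; "finger_gap": finger opening in mm; "grip_force": force on a finger pad.
Only numpy, scipy, OpenCV 4.12 (cv2) and the standard library are available. Lean on these libraries where they do the work, as an engineer would, in place of code of your own. Each camera call takes 0.05 s, during which the arm holds its last target. There are 200 camera calls.

## Working session

There is one attempt and no reset: what is moved stays moved. The work goes in short steps, Python scripts to look and compute and a tool call to move; the robot and the scene stay as the last step left them, time stands still between calls to the robot, and variables do not carry over. Pictures are saved under pics/ and viewed, at most 10 in all, crops included, and the job is handed in when it is done.

Besides the shell and the picture viewer there is one more tool, called after "Emit:" by a JSON object that holds its "fn" and its "kwargs", one argument or row to a line. carry_out: Moves the arm, as the interface text tells. Its arguments: {"type":"object","properties":{"steps":{"type":"array"}},"required":["steps"]}

```bash
mkdir -p pics; python3 - <<'E'
from rig import manip
import cv2,numpy as np
for c in("scene","top"):
    im=manip.grab_frame(c);cv2.imwrite(f"pics/{c}0.png",im[:,:,::-1])
    for n in("tag","hook","tab","fill_line","tag_box","lane_a","pusher_a","jar","crackers","can_1"):
        print(c,n,[(np.round(d["xyz"]).tolist(),round(d["score"],2)) for d in manip.search_frame(c,n)])
o=manip.get_obs();print(o["time_s"],o["tool_pos"],o["ee_rot"])
E
```

```text
scene tag [([451.0, 50.0, 118.0], 0.85), ([356.0, 41.0, 36.0], 0.53), ([350.0, 128.0, 46.0], 0.53)]
scene hook []
scene tab [([693.0, 72.0, 116.0], 0.62)]
scene fill_line [([600.0, 58.0, 50.0], 0.45)]
scene tag_box [([440.0, -350.0, 20.0], 0.84), ([198.0, -407.0, 18.0], 0.63), ([486.0, 376.0, 85.0], 0.2)]
scene lane_a [([605.0, 55.0, 48.0], 0.82)]
scene pusher_a [([656.0, -76.0, 130.0], 0.79), ([694.0, 73.0, 116.0], 0.65), ([597.0, -1.0, 127.0], 0.6), ([452.0, 48.0, 118.0], 0.42)]
scene jar [([713.0, 350.0, 88.0], 0.67)]
scene crackers [([699.0, -340.0, 86.0], 0.84), ([432.0, -351.0, 19.0], 0.67)]
scene can_1 [([631.0, 6.0, 121.0], 0.95), ([694.0, -67.0, 119.0], 0.94), ([486.0, 378.0, 92.0], 0.87), ([433.0, 312.0, 80.0], 0.77), ([602.0, 57.0, 49.0], 0.67), ([422.0, 375.0, 88.0], 0.6), ([688.0, 3.0, 122.0], 0.58)]
top tag [([344.0, 116.0, 104.0], 0.52), ([444.0, 43.0, 153.0], 0.47)]
top hook [([590.0, 56.0, 35.0], 0.68), ([685.0, 61.0, 74.0], 0.43), ([443.0, -345.0, 6.0], 0.37)]
top tab [([687.0, 62.0, 75.0], 0.74), ([441.0, -345.0, 5.0], 0.56)]
top fill_line []
top tag_box [([197.0, -405.0, 6.0], 0.86), ([443.0, -351.0, 5.0], 0.81), ([594.0, 56.0, 33.0], 0.32)]
top lane_a [([590.0, 56.0, 32.0], 0.92)]
top pusher_a [([650.0, -79.0, 75.0], 0.74), ([586.0, -19.0, 77.0], 0.68), ([684.0, 65.0, 77.0], 0.65)]
top jar [([689.0, 329.0, 109.0], 0.95)]
top crackers []
top can_1 [([468.0, 361.0, 91.0], 0.93), ([626.0, -11.0, 127.0], 0.81), ([413.0, 296.0, 90.0], 0.67), ([410.0, 361.0, 93.0], 0.62), ([686.0, -77.0, 124.0], 0.57), ([674.0, -4.0, 117.0], 0.55)]
1.1 [165.43937982 550.69136095 231.29928812] [[-9.57726539e-01  2.87680164e-01 -2.01514936e-05]
 [ 2.87680165e-01  9.57726538e-01 -1.85357282e-05]
 [ 1.39672589e-05 -2.35493438e-05 -1.00000000e+00]]
```

View pics/scene0.png

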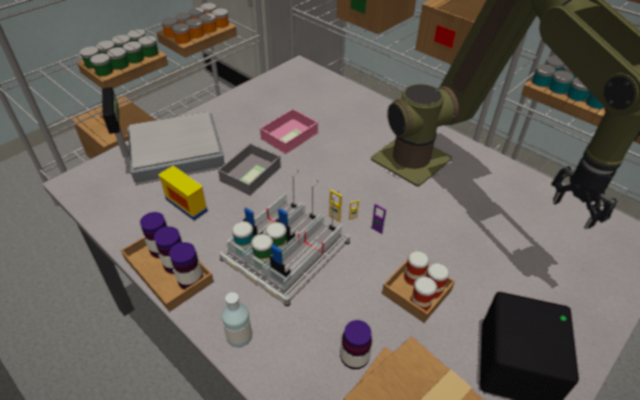

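View pics/top0.png

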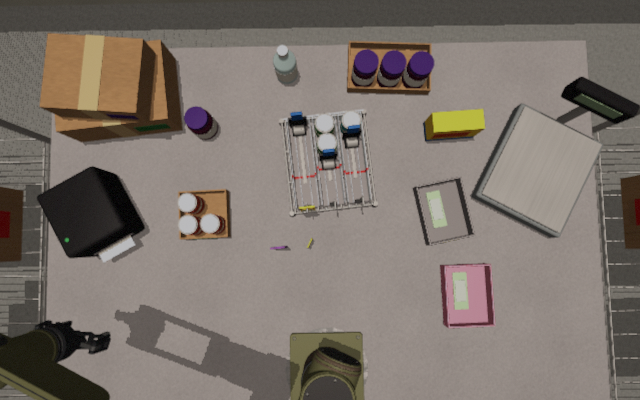

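The scene shows a large yellow tag at about (335,205), hanging on a hook post. A small yellow tag is at (353,209) and a purple one at (378,218). The grey box is at (249,168) and the pink look-alike at (289,130). Lane a is the empty lane, leftmost in the top picture, with its tab at (297,118). The larger yellow tag and the grey box fit the description. I'll confirm with an enlarged crop.

```bash
python3 - <<'E'
import cv2,numpy as np
t=cv2.imread("pics/top0.png")[98:258,265:365];s=cv2.imread("pics/scene0.png")[160:305,215:395]
a=cv2.resize(t,None,fx=3.7,fy=3.7,interpolation=cv2.INTER_CUBIC);b=cv2.resize(s,(425,342),interpolation=cv2.INTER_CUBIC)
o=np.zeros((592,800,3),np.uint8);o[:a.shape[0],:370]=a;o[:342,375:800]=b
cv2.imwrite("pics/crop1.png",o)
from rig import manip
for c in("scene","top"):
    k=manip.calibration(c);print(c,k)
    im=cv2.cvtColor(cv2.imread(f"pics/{c}0.png"),cv2.COLOR_BGR2HSV)
    for nm,lo,hi in(("yel",(22,150,90),(34,255,255)),("blue",(100,150,60),(120,255,255)),("red",(174,120,60),(180,255,255)),("red0",(0,150,60),(4,255,255))):
        m=cv2.inRange(im,lo,hi);n,l,st,ce=cv2.connectedComponentsWithStats(m)
        print(c,nm,[(st[i].tolist(),ce[i].round(1).tolist()) for i in range(1,n) if st[i][4]>5 and 210<ce[i][0]<400 and 90<ce[i][1]<300])
E
```

```text
scene {'K': array([[493.08737304,   0.        , 313.00580472],
       [  0.        , 493.08737304, 198.37800447],
       [  0.        ,   0.        ,   1.        ]]), 'rvec': array([ 1.0316791 ,  2.43235126, -1.0179376 ]), 'tvec': array([ 338.86555544, -137.46192074, 1719.57110528])}
scene yel [([331, 190, 10, 27, 67], [337.0, 201.3]), ([330, 198, 2, 6, 11], [330.5, 200.7]), ([350, 207, 8, 5, 23], [353.3, 209.1])]
scene blue [([245, 209, 9, 16, 83], [249.1, 215.9]), ([279, 209, 8, 17, 93], [282.8, 216.4]), ([271, 244, 11, 20, 132], [276.1, 253.6])]
scene red [([268, 112, 31, 18, 105], [282.3, 120.7]), ([297, 114, 5, 3, 7], [299.4, 115.0]), ([308, 119, 5, 5, 9], [309.9, 121.1]), ([286, 127, 30, 23, 147], [300.2, 138.9]), ([262, 136, 4, 3, 7], [263.7, 136.9]), ([272, 138, 6, 4, 8], [274.5, 139.4]), ([279, 142, 6, 4, 7], [281.7, 143.4])]
scene red0 []
top {'K': array([[453.71799246,   0.        , 322.19945629],
       [  0.        , 453.71799246, 206.12082374],
       [  0.        ,   0.        ,   1.        ]]), 'rvec': array([ 2.15917828, -2.20353158,  0.08859323]), 'tvec': array([  12.65225718,  460.79891427, 1282.55618835])}
top yel [([300, 206, 15, 4, 33], [307.2, 207.3])]
top blue [([291, 112, 10, 4, 31], [295.5, 113.6]), ([348, 125, 12, 4, 33], [353.6, 126.8]), ([323, 149, 12, 4, 35], [328.2, 150.6])]
top red []
top red0 [([361, 168, 6, 4, 8], [364.0, 170.2]), ([292, 176, 6, 3, 8], [294.5, 177.0])]
```

View pics/crop1.png

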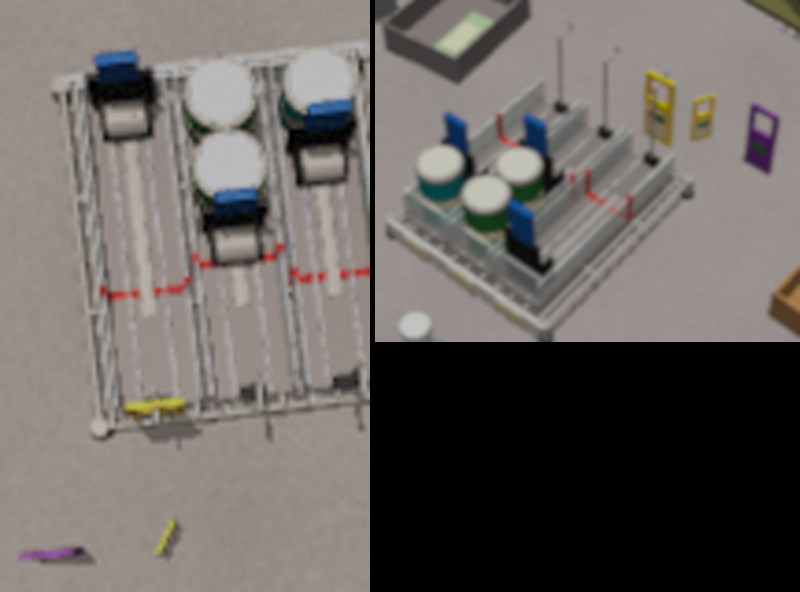

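The crop confirms the picture. The big yellow tag hangs on the hook of the empty left lane in the top view, at top px (307,207). The small yellow tag, top px (310,243), and the purple one stand apart on the table. Lane a's tape runs across at top row ~177, and its tab's top edge is at about row 112.

```bash
cat > h.py <<'E'
import cv2,numpy as np
from rig import manip
def ray(k,u,v,fish=False):
    R=cv2.Rodrigues(np.array(k["rvec"]))[0];t=np.array(k["tvec"]);K=k["K"]
    if fish:
        a=np.array([(u-K[0,2])/K[0,0],(v-K[1,2])/K[1,1]]);th=np.hypot(*a);d=np.array([*(np.sin(th)*a/max(th,1e-9)),np.cos(th)])
    else: d=np.linalg.inv(K)@[u,v,1]
    return -R.T@t,R.T@d
def pix2z(k,u,v,z,fish=False):
    c,d=ray(k,u,v,fish);return (c+d*(z-c[2])/d[2])[:2].round(1)
E
python3 - <<'E'
from h import *
k=manip.calibration("top");print(ray(k,320,200)[0])
f=lambda x,y:(265+x/3.7-.5,98+y/3.7-.5)
P=lambda n,x,y,z:print(n,pix2z(k,*f(x,y),z))
P("riser rl",100,428,20);P("riser fl",62,85,20);P("riser rr(on rail)",355,408,20)
P("tag l",126,408,172);P("tag r",186,405,172)
P("tab front top L",95,56,169);P("tab ftR",136,52,169)
P("tape fl L",107,294,34);P("tape fl R",178,291,34)
P("floor strip top",130,140,34);P("strip bottom",149,313,34)
for n,x in(("a",(145,313)),("b",(241,303)),("c",(334,292))):P("strip end "+n,*x,34)
im=cv2.imread("pics/top0.png")
manip.grab_frame("top")
for d in manip.trace("top","tag_box"):
    c=cv2.minAreaRect(np.argwhere(d["region"])[:,::-1].astype(np.float32));b=cv2.boxPoints(c);print(d["score"],b.round().tolist(),[pix2z(k,*q,40) for q in b])
# triangulate tag: scene centroid vs top
ks=manip.calibration("scene")
for z in(75,100,122,150,170):print(z,pix2z(ks,335.5,205,z))
E
```

```text
[ 357.45136194    6.2964578  1315.15587431]
riser rl [442.4  91.4]
riser fl [713.  117.2]
riser rr(on rail) [ 453.9 -106.1]
tag l [445.7  63.5]
tag r [447.   22.5]
tab front top L [692.2  81.2]
tab ftR [694.5  52.6]
tape fl L [544.7  83.5]
tape fl R [545.9  28.9]
floor strip top [664.7  63.9]
strip bottom [529.3  51.5]
strip end a [529.3  54.6]
strip end b [535.6 -19.4]
strip end c [542.7 -91.1]
0.92 [[411.0, 186.0], [461.0, 174.0], [476.0, 236.0], [425.0, 248.0]] [array([ 511.2, -248. ]), array([ 542.6, -391.7]), array([ 367.4, -425.2]), array([ 336.7, -283. ])]
0.77 [[440.0, 265.0], [491.0, 262.0], [495.0, 326.0], [444.0, 329.0]] [array([ 287.4, -321.2]), array([ 293.3, -465.3]), array([ 117.7, -467.6]), array([ 111.9, -325. ])]
75 [407.4  12.7]
100 [426.6  28.7]
122 [443.4  42.7]
150 [464.8  60.6]
170 [480.2  73.3]
```

Measured in the world frame: lane yaw is about 0.094, the tag centre is near (446,43), the tape at about (545,55), the tab face at about (693,67), and the box at about (440,-343) with yaw about 0.2. I'll go above the tag.

Emit:
{"fn": "carry_out", "kwargs": {
  "steps": [0,2.8,-5.1,0,0.048,0,2.8,-5.1,0,0.048,0,2.8,-5.1,0,0.048,0,2.8,-5.1,0,0.048,0,2.8,-5.1,0,0.048,0,2.8,-5.1,0,0.048,0,2.8,-5.1,0,0.048,0,2.8,-5.1,0,0.05]
}}

```text
time_s: 2.2
tool_pos: [390.3, 141.0, 231.7]
ee_rot: [[-0.995, -0.096, 0.001], [-0.096, 0.995, 0.0], [-0.001, 0.0, -1.0]]
ft_force: [2.1, 1.6, 0.3]
finger_gap: 85.0
grip_force: 0.0
```

Emit:
{"fn": "carry_out", "kwargs": {
  "steps": [0,2.8,-5.0,0,0,0,2.9,-5.0,0,0,0,0,0,0,0]
}}

```text
time_s: 2.58
tool_pos: [448.9, 39.2, 231.6]
ee_rot: [[-0.996, -0.088, 0.002], [-0.088, 0.996, -0.001], [-0.002, -0.001, -1.0]]
ft_force: [-0.6, 1.5, -0.7]
finger_gap: 85.0
grip_force: 0.0
```

```bash
python3 - <<'E'
from h import *
im=manip.grab_frame("wrist");cv2.imwrite("pics/w1.png",im[:,:,::-1])
k=manip.calibration("wrist");print(k)
print(manip.get_obs()["tool_pos"])
for n in("tag","tab","fill_line"):print(n,[(np.round(d["xyz"]).tolist(),round(d["score"],2)) for d in manip.search_frame("wrist",n)])
E
```

```text
{'K': array([[309.70691629,   0.        , 319.23406458],
       [  0.        , 309.70691629, 198.42016684],
       [  0.        ,   0.        ,   1.        ]]), 'rvec': array([-1.98251425, -2.16929946, -0.30501675]), 'tvec': array([-8.94881251e-02, -4.66942189e+02,  2.54930752e+02])}
[447.21499783  41.11002057 231.2919309 ]
tag [([349.0, 123.0, 88.0], 0.77), ([444.0, 41.0, 132.0], 0.55), ([358.0, 38.0, 75.0], 0.47)]
tab [([662.0, 61.0, 40.0], 0.69)]
fill_line [([543.0, 56.0, 36.0], 0.8)]
```

View pics/w1.png

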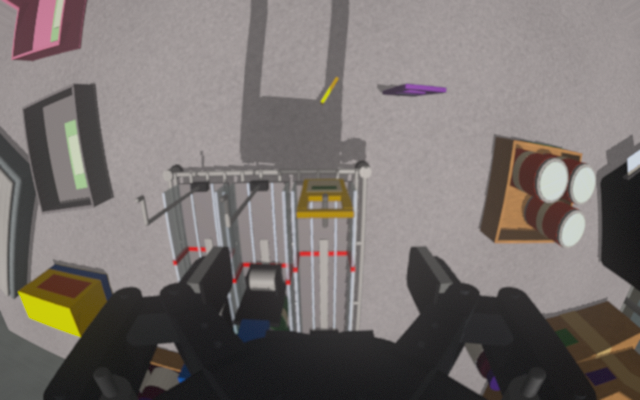

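The wrist picture shows the tag at (325,197): its top edge spans columns 296–354 at row ~214 and its bottom edge is near row 178. The tape is at row ~253 and the neighbour hooks are at (140,200) and (223,225).

```bash
python3 - <<'E'
from h import *
k=manip.calibration("wrist")
P=lambda n,u,v,z:print(n,pix2z(k,u,v,z,True))
P("tl",296.5,214,175);P("tr",354,212,175);P("top mid",325,213,175)
P("bot mid",325,179,70)
P("tapeL",302,253.5,34);P("tapeR",347,253,34)
P("railpost",364,172,30);P("hook b",140,197,165);P("hook c?",222,222,165);P("base b",261,184,35);P("base c",200,186,35)
print(manip.get_obs()["tool_pos"])
E
```

```text
tl [444.5  27.2]
tr [439.4  65.9]
top mid [441.9  46.4]
bot mid [441.1  48.3]
tapeL [543.3  31.2]
tapeR [537.6  85.7]
railpost [437.3  93.3]
hook b [447.1 -99. ]
hook c? [459.8 -28.3]
base b [461.1 -22. ]
base c [469.9 -96.3]
[445.52736292  43.55485211 231.15608582]
```

Emit:
{"fn": "carry_out", "kwargs": {
  "steps": [0,-0.2,0.25,-4,0,0,0,0,-4,0,0,0,0,-4,0,0,0,0,0,0,255,0,0,0,0,255,0,0,0,0,255,0,0,0,0,255,0,0,0,0]
}}

```text
time_s: 3.78
tool_pos: [446.0, 45.6, 113.0]
ee_rot: [[-0.996, -0.094, 0.004], [-0.094, 0.996, 0.001], [-0.004, 0.001, -1.0]]
ft_force: [0.3, 2.7, 5.3]
finger_gap: 39.3
grip_force: 59.3
```

Emit:
{"fn": "carry_out", "kwargs": {
  "steps": [255,0,0,0,0,255,0,0,0.9,0,255,0,0,0.9,0,255,0,0,0,0,255,-1.5,-0.14,0,0,255,-2,-0.2,0,0,255,-2,-0.2,0,0,255,0,0,0,0]
}}

```text
time_s: 4.78
tool_pos: [386.3, 39.7, 128.9]
ee_rot: [[-0.996, -0.094, -0.003], [-0.094, 0.996, 0.0], [0.003, 0.0, -1.0]]
ft_force: [0.7, -0.3, -0.3]
finger_gap: 39.0
grip_force: 59.7
```

```bash
python3 - <<'E'
from h import *
a=manip.grab_frame("wrist");b=manip.grab_frame("scene")[120:280,200:420]
o=np.zeros((400,790,3),np.uint8);o[:300,:480]=cv2.resize(a,(480,300));o[:225,480:]=cv2.resize(b,(310,225))
cv2.imwrite("pics/w2.png",o[:,:,::-1]);s=manip.get_obs();print(s["tool_pos"],s["finger_gap"],s["ft_force"])
E
```

```text
[389.73710339  39.76185559 129.4842755 ] 39.10539290210151 [0.77547277 0.20998837 0.27354804]
```

View pics/w2.png

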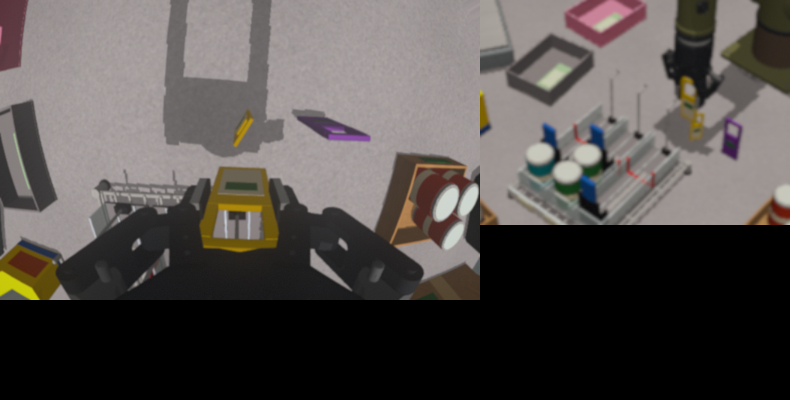

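The tag is held clear of the hook. Wrist px: tag at (240,210). The small yellow and purple tags are untouched. Moving to the box.

Emit:
{"fn": "carry_out", "kwargs": {
  "steps": [255,0,0,6,0,255,0,-5,0,-0.18,255,0,-5,0,-0.18,255,0,-5,0,-0.18,255,0,-5,0,-0.18,255,0,-5,0,-0.18,255,0,-5,0,-0.18,255,0,-5,0,-0.18]
}}

```text
time_s: 5.88
tool_pos: [390.2, -312.8, 189.4]
ee_rot: [[-0.388, 0.922, 0.001], [0.922, 0.388, -0.001], [-0.001, 0.001, -1.0]]
ft_force: [0.5, -0.5, 0.2]
finger_gap: 39.0
grip_force: 60.0
```

Emit:
{"fn": "carry_out", "kwargs": {
  "steps": [255,2.5,-1.6,0,-0.1,255,2.5,-1.6,0,-0.1,255,0,0,-4,0,255,0,0,-4,0,255,0,0,0,0]
}}

```text
time_s: 6.5
tool_pos: [438.0, -340.9, 106.3]
ee_rot: [[-0.203, 0.979, -0.005], [0.979, 0.203, 0.005], [0.006, -0.004, -1.0]]
ft_force: [-0.8, -0.1, -0.2]
finger_gap: 39.1
grip_force: 60.0
```

```bash
python3 - <<'E'
from h import *
a=manip.grab_frame("wrist");b=manip.grab_frame("top")[140:280,370:530]
o=np.zeros((400,790,3),np.uint8);o[:300,:480]=cv2.resize(a,(480,300));o[:271,480:]=cv2.resize(b,(310,271))
cv2.imwrite("pics/w3.png",o[:,:,::-1]);s=manip.get_obs();print(s["tool_pos"],s["finger_gap"],s["ee_rot"])
E
```

```text
[ 440.21031905 -342.85594407  109.68335729] 39.055228935638496 [[-2.03629876e-01  9.79047867e-01  3.83673555e-04]
 [ 9.79047866e-01  2.03629999e-01 -3.15155626e-04]
 [-3.86679890e-04  3.11459674e-04 -9.99999877e-01]]
```

View pics/w3.png

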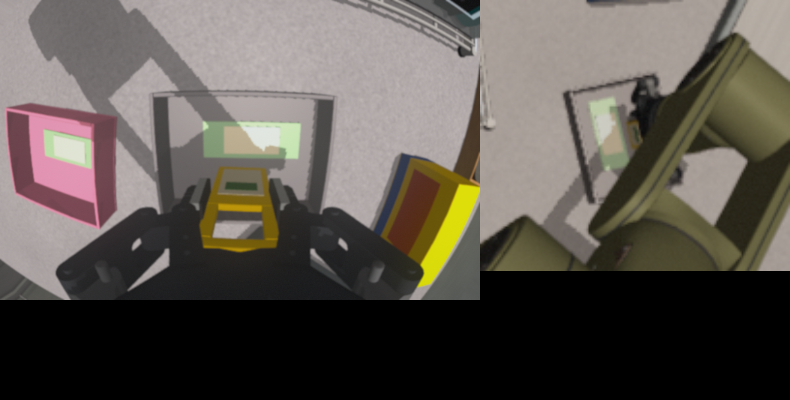

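The tag hangs over the grey box (wrist px (240,172); box walls at columns 153–333), centred. Lowering and releasing.

Emit:
{"fn": "carry_out", "kwargs": {
  "steps": [255,0,0,-2.5,0,255,0,0,-2.5,0,255,0,0,0,0,255,0,0,0,0,0,0,0,0,0,0,0,0,0,0,0,0,0,0,0,0,0,0,0,0]
}}

```text
time_s: 7.6
tool_pos: [439.5, -342.3, 59.5]
ee_rot: [[-0.204, 0.979, 0.0], [0.979, 0.204, -0.0], [-0.0, 0.0, -1.0]]
ft_force: [-0.5, -0.9, 0.2]
finger_gap: 85.6
grip_force: 0.0
```

Emit:
{"fn": "carry_out", "kwargs": {
  "steps": [0,0,0,3,0,0,0,0,4,0,0,0,0,4,0,0,0,0,4,0,0,0,0,0,0,0,0,0,0,0]
}}

```text
time_s: 8.35
tool_pos: [439.0, -341.8, 208.8]
ee_rot: [[-0.204, 0.979, -0.001], [0.979, 0.204, 0.001], [0.001, -0.001, -1.0]]
ft_force: [0.1, -0.1, 0.4]
finger_gap: 85.7
grip_force: 0.0
```

```bash
python3 - <<'E'
from h import *
a=manip.grab_frame("wrist");b=manip.grab_frame("scene")[120:220,200:320]
o=np.zeros((400,790,3),np.uint8);o[:300,:480]=cv2.resize(a,(480,300));o[:258,480:]=cv2.resize(b,(310,258))
cv2.imwrite("pics/w4.png",o[:,:,::-1]);s=manip.get_obs();print(s["time_s"],s["tool_pos"],s["finger_gap"])
E
```

```text
8.45 [ 438.51931277 -341.37735285  207.71652651] 85.1556887489275
```

View pics/w4.png

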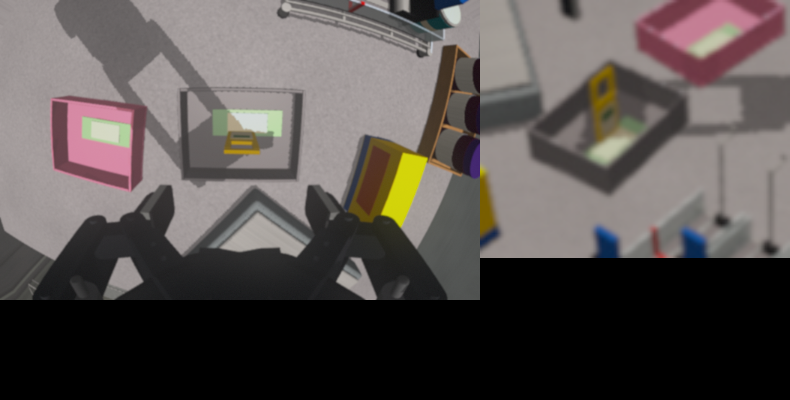

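The tag stands in the grey box (wrist px (242,143)) and is released. Next, move above the tab.

Emit:
{"fn": "carry_out", "kwargs": {
  "steps": [0,3.1,5.1,0,-0.013,0,3.1,5.1,0,-0.013,0,3.1,5.1,0,-0.013,0,3.1,5.1,0,-0.013,0,3.1,5.1,0,-0.013,0,3.1,5.1,0,-0.013,0,3.1,5.1,0,-0.013,0,3.1,5.1,0,-0.013]
}}

```text
time_s: 9.45
tool_pos: [687.4, 67.5, 207.1]
ee_rot: [[-0.101, 0.995, -0.003], [0.995, 0.101, -0.0], [-0.0, -0.003, -1.0]]
ft_force: [-0.3, -1.2, 0.4]
finger_gap: 85.4
grip_force: 0.0
```

Emit:
{"fn": "carry_out", "kwargs": {
  "steps": [0,0,0,0,0,0,0,0,0,0]
}}

```text
time_s: 9.7
tool_pos: [686.3, 65.8, 207.2]
ee_rot: [[-0.102, 0.995, -0.004], [0.995, 0.102, -0.001], [-0.0, -0.004, -1.0]]
ft_force: [-0.2, 0.0, -0.3]
finger_gap: 85.6
grip_force: 0.0
```

```bash
python3 - <<'E'
from h import *
print(manip.get_obs()["tool_pos"])
im=manip.grab_frame("wrist");cv2.imwrite("pics/w5.png",im[:,:,::-1])
for n in("tab","fill_line","tag"):print(n,[(np.round(d["xyz"]).tolist(),round(d["score"],2)) for d in manip.search_frame("wrist",n)])
E
```

```text
[686.31445406  65.80392058 207.21967079]
tab [([687.0, 71.0, 72.0], 0.84)]
fill_line []
tag [([437.0, -345.0, 26.0], 0.77), ([350.0, 124.0, 53.0], 0.65), ([361.0, 41.0, 40.0], 0.55)]
```

View pics/w5.png

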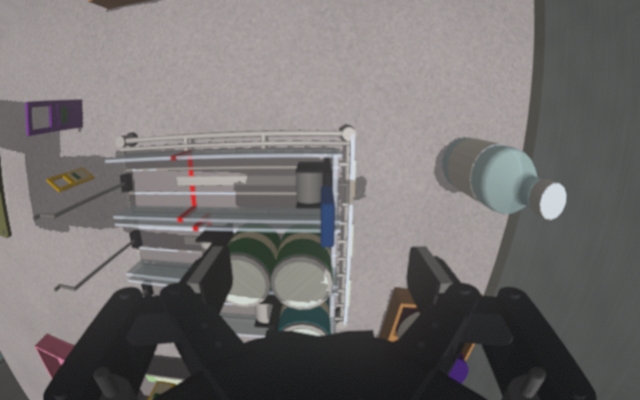

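In the wrist picture the blue tab is at (327,217), with its front side at column ~333. The tape on the floor is at column ~193, rows 165–210, and the bottle at (470,165)–(550,200) is well forward.

```bash
python3 - <<'E'
from h import *
k=manip.calibration("wrist")
P=lambda n,u,v,z:print(n,pix2z(k,u,v,z,True))
im=cv2.cvtColor(cv2.imread("pics/w5.png"),cv2.COLOR_BGR2HSV)
m=cv2.inRange(im,(100,120,40),(122,255,255));m[:,:300]=0;m[:,345:]=0
ys,xs=np.nonzero(m)
for r in range(ys.min(),ys.max()+1,6):print(r,xs[ys==r].min(),xs[ys==r].max())
y1=ys.max();r=xs[ys>y1-4];P("tab face near top",r.max()+.5,y1,169);P("tab rear near top",r.min()-.5,y1,169)
P("paddle face bottom?",333,157,119);P("tape1",193.5,170,34);P("tape2",193.5,202,34);P("tape wallL",183,156,75);P("tape wallR",183,218,75)
P("bottle base",452,165,0)
E
```

```text
204 323 332
210 322 333
216 322 332
222 322 332
228 322 332
234 321 332
240 322 332
246 323 323
tab face near top [696.1  49.9]
tab rear near top [689.   49.2]
paddle face bottom? [692.9 100.1]
tape1 [547.2  61.2]
tape2 [547.   24.3]
tape wallL [552.8  83.4]
tape wallR [551.7  20. ]
bottle base [846.5  91.4]
```

Emit:
{"fn": "carry_out", "kwargs": {
  "steps": [0,0.1,0,-4,0,0,0,0,-3.9,0,0,0,0,0,0,255,0,0,0,0,255,0,0,0,0,255,0,0,0,0,255,0,0,0,0,255,0,0,0,0]
}}

```text
time_s: 10.9
tool_pos: [691.0, 66.1, 131.5]
ee_rot: [[-0.101, 0.995, 0.006], [0.995, 0.101, 0.0], [-0.0, 0.006, -1.0]]
ft_force: [5.7, 0.9, 1.2]
finger_gap: 8.3
grip_force: 59.8
```

Emit:
{"fn": "carry_out", "kwargs": {
  "steps": [255,0,0,0,0,255,0,0,0,0]
}}

```text
time_s: 11.15
tool_pos: [691.2, 66.1, 131.5]
ee_rot: [[-0.1, 0.995, 0.006], [0.995, 0.1, 0.001], [-0.0, 0.006, -1.0]]
ft_force: [4.1, 0.6, 0.8]
finger_gap: 8.6
grip_force: 59.8
```

Emit:
{"fn": "carry_out", "kwargs": {
  "steps": [255,-1.8,-0.17,0,0,255,-1.8,-0.17,0,0,255,-1.8,-0.17,0,0,255,-1.8,-0.17,0,0,255,-1.8,-0.17,0,0,255,-1.8,-0.17,0,0,255,-1.8,-0.17,0,0,255,-1.8,-0.17,0,0]
}}

```text
time_s: 12.15
tool_pos: [548.0, 52.2, 131.5]
ee_rot: [[-0.1, 0.995, 0.008], [0.995, 0.1, 0.0], [-0.001, 0.008, -1.0]]
ft_force: [8.4, -0.3, -1.5]
finger_gap: 8.5
grip_force: 59.5
```

Emit:
{"fn": "carry_out", "kwargs": {
  "steps": [255,0,0,0,0,255,0,0,0,0,255,0,0,0,0]
}}

```text
time_s: 12.52
tool_pos: [548.1, 52.2, 131.4]
ee_rot: [[-0.1, 0.995, 0.006], [0.995, 0.1, 0.0], [-0.001, 0.006, -1.0]]
ft_force: [7.5, -0.3, -0.6]
finger_gap: 8.2
grip_force: 59.7
```

```bash
python3 - <<'E'
from h import *
print(manip.get_obs()["tool_pos"])
ims={c:manip.grab_frame(c) for c in("wrist","top","scene")}
for c in ims:cv2.imwrite(f"pics/e_{c}.png",ims[c][:,:,::-1])
o=np.zeros((600,800,3),np.uint8)
o[:400,:480]=cv2.resize(ims["wrist"][80:280,180:420],(480,400),interpolation=2)
o[:300,480:]=cv2.resize(ims["scene"][200:290,255:351],(320,300),interpolation=2)
o[300:,480:]=cv2.resize(ims["top"][120:210,270:366],(320,300),interpolation=2)
cv2.imwrite("pics/e.png",o[:,:,::-1])
E
```

```text
[548.05108333  52.21213043 131.43946171]
```

View pics/e.png

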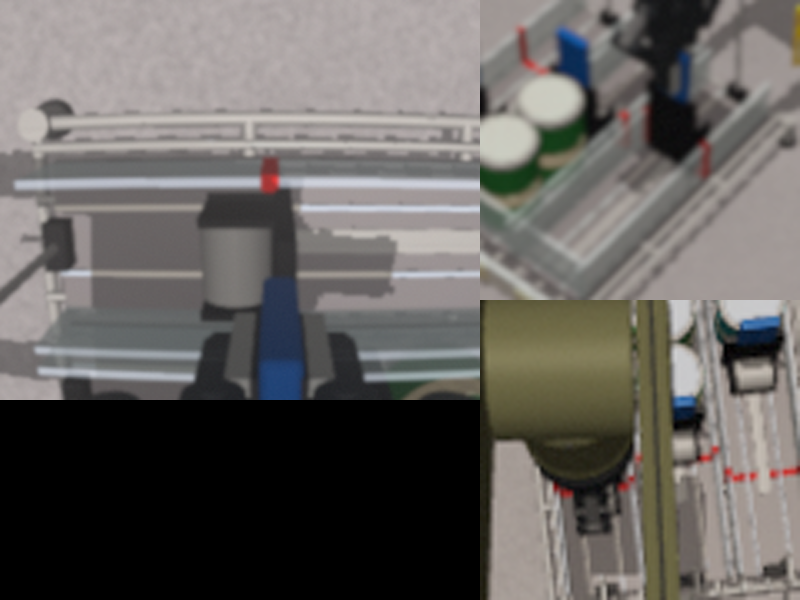

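The wrist crop shows the red tape on the wall at crop (271,175), i.e. px (315,167). The paddle's front side is at crop column ~297, i.e. px ~328, so the face is still ahead of the tape. I'll quantify that.

```bash
python3 - <<'E'
from h import *
k=manip.calibration("wrist")
u=np.array([np.cos(.096),np.sin(.096)])
def P(n,c,r,z):
    p=pix2z(k,180+c/2-.25,80+r/2-.25,z,True);print(n,z,p,round(float(p@u),1))
for z in(75,78):P("tape wall top",270,187,z)
P("tape wall ou",271,160,55)
for z in(75,119):P("paddle face +y top corner",295,192,z)
P("paddle face low",298,240,34);P("paddle low",301,275,34)
P("tab face",301,385,169);P("tab rear",260,385,169);P("tab face lo",299,283,119)
print("TCP",round(float(manip.get_obs()["tool_pos"][:2]@u),1))
ks=manip.calibration("scene")
f=lambda c,r:(255+c*.3-.35,200+r*.3-.35)
def S(n,c,r,z):
    p=pix2z(ks,*f(c-480,r),z);print(n,p,round(float(p@u),1))
S("sc tape R top",705,143,75);S("sc tape R bot",705,177,34);S("sc tape L top",625,113,75);S("tape L bot",628,146,34)
S("paddle bottom R",690,160,34);S("paddle bottom L",651,148,34)
S("paddle top R",692,103,119);S("paddle topL",652,92,119)
E
```

```text
tape wall top 75 [542.1  80.9] 547.4
tape wall top 78 [542.   81.5] 547.3
tape wall ou 55 [541.7  86.7] 547.5
paddle face +y top corner 75 [550.4  80.1] 555.5
paddle face +y top corner 119 [548.  89.] 554.0
paddle face low 34 [555.9  52.2] 558.3
paddle low 34 [558.8  37.5] 559.8
tab face 169 [550.5  61.8] 553.9
tab rear 169 [542.7  61. ] 546.0
tab face lo 119 [551.7  64.6] 555.4
TCP 550.6
sc tape R top [540.3  83.4] 545.8
sc tape R bot [541.4  85.5] 547.1
sc tape L top [562.9  13.2] 561.6
tape L bot [562.3  15.4] 561.2
paddle bottom R [536.8  63.8] 540.4
paddle bottom L [550.3  31. ] 550.7
paddle top R [544.9  72.2] 549.3
paddle topL [558.8  40.9] 560.1
```

Face at ~554.8 and tape at ~547.4 along the lane, so there are ~7.4 mm left to go.

Emit:
{"fn": "carry_out", "kwargs": {
  "steps": [255,-0.37,-0.035,0,0,255,-0.37,-0.035,0,0,255,0,0,0,0,255,0,0,0,0,255,0,0,0,0]
}}

```text
time_s: 13.3
tool_pos: [540.8, 51.5, 131.5]
ee_rot: [[-0.1, 0.995, 0.007], [0.995, 0.1, 0.0], [-0.001, 0.007, -1.0]]
ft_force: [6.0, -0.8, -0.4]
finger_gap: 8.5
grip_force: 59.9
```

```bash
python3 - <<'E'
from h import *
s=manip.get_obs();print(s["tool_pos"],s["ft_force"],s["finger_gap"])
a=manip.grab_frame("wrist");b=manip.grab_frame("scene")
o=np.zeros((600,800,3),np.uint8)
o[:400,:480]=cv2.resize(a[80:280,180:420],(480,400),interpolation=2)
o[:300,480:]=cv2.resize(b[210:260,285:338],(320,300),interpolation=2)
o[300:,480:]=cv2.resize(b[140:200,215:279],(320,300),interpolation=2)
cv2.imwrite("pics/f.png",o[:,:,::-1])
E
```

```text
[540.83452307  51.51014901 131.45897208] [ 5.97987469 -0.79762027 -0.43907003] 8.484404248868357
```

View pics/f.png

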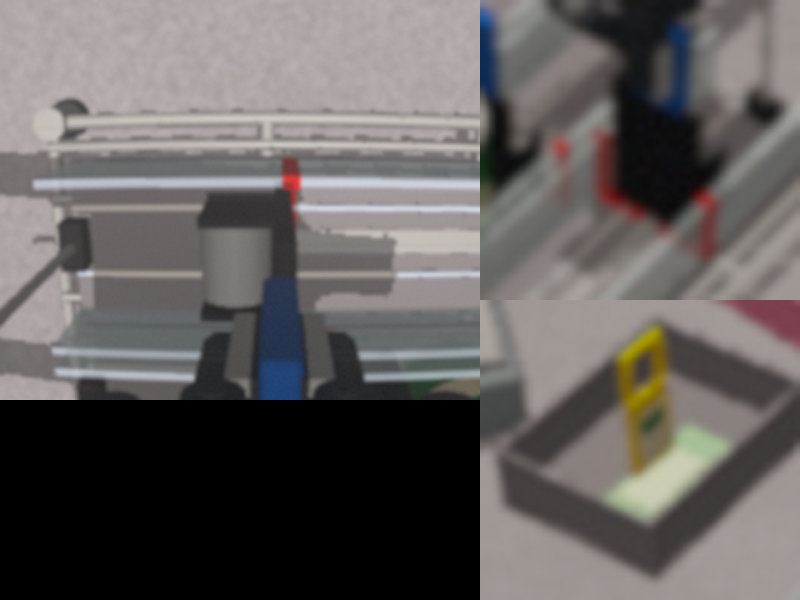

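The paddle face lines up with the tape: crop column ~296 against ~292. In the scene crop the tape just shows along the paddle's foot, and the tag stands in the grey box. Handing in.

```bash
python3 -c "
from rig import manip
print(manip.close_job())"
```

```text
the job is handed in; nothing more can be done
None
```

I put the yellow tag in the grey box and let go of it, and the gripper is holding lane a's pusher with its face on the red fill line, by my measurement within about 3 mm; I handed the job in but got no verdict back.

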